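# Sort hatching eggs by colour into the incubator's setting trays

## Task

Sort the four hatching eggs from the grey four-egg carton strip into the yellow setting trays by shell colour: the white egg into the tray with the white marker strip, the blue-green egg into the one with the blue-green strip, and both brown eggs, the plain and the speckled, into the one with the brown strip. Set each egg gently, pointed end down as it stands now, fully down in a pocket of its own, and let go of it. Never let an egg drop onto the table, and leave the candling lamp and the amber jar alone.

Things in the scene. Friction and masses are not known exactly. Their poses are not given: they have to be found in the camera images.
- egg_brown_mid (a point): Plain dark brown egg, rigid, about 60 g, 57 mm tall, 44 mm across, standing loosely (may lean a few degrees), pointed end down, in a carton pocket. Point: on its long axis half-way up, 28.5 mm above the lower tip; z up the axis to the blunt end. Widest 32 mm above the tip.
- egg_speckled_mid (a point): Tan egg with dark brown speckles (counts as a brown egg), rigid, about 60 g, 57 mm tall, 44 mm across, standing loosely (may lean a few degrees), pointed end down, in a carton pocket. Point: on its long axis half-way up, 28.5 mm above the lower tip; z up the axis to the blunt end. Widest 32 mm above the tip.
- egg_white_mid (a point): Plain white egg, rigid, about 60 g, 57 mm tall, 44 mm across, standing loosely (may lean a few degrees), pointed end down, in a carton pocket. Point: on its long axis half-way up, 28.5 mm above the lower tip; z up the axis to the blunt end. Widest 32 mm above the tip.
- egg_blue_mid (a point): Plain blue-green egg, rigid, about 60 g, 57 mm tall, 44 mm across, standing loosely (may lean a few degrees), pointed end down, in a carton pocket. Point: on its long axis half-way up, 28.5 mm above the lower tip; z up the axis to the blunt end. Widest 32 mm above the tip.
- tray_brown: Yellow fixed tray, 61 x 121 mm, dark brown strip on a 20 mm high ledge at x = +30 to +57 mm. Two square pockets, black floors, at x = 0, y = -30 and +30 mm: 45 mm wide inside, floor 12 mm, rim 32 mm above the table; an egg's tip rests on the floor. Origin: underside (table level), midway between the pockets; z up, y along the row.
- tray_white: Yellow fixed tray, 61 x 121 mm, white strip on a 20 mm high ledge at x = +30 to +57 mm. Two square pockets, black floors, at x = 0, y = -30 and +30 mm: 45 mm wide inside, floor 12 mm, rim 32 mm above the table; an egg's tip rests on the floor. Origin: underside (table level), midway between the pockets; z up, y along the row.
- tray_blue: Yellow fixed tray, 61 x 121 mm, blue-green strip on a 20 mm high ledge at x = +30 to +57 mm. Two square pockets, black floors, at x = 0, y = -30 and +30 mm: 45 mm wide inside, floor 12 mm, rim 32 mm above the table; an egg's tip rests on the floor. Origin: underside (table level), midway between the pockets; z up, y along the row.
- carton: Grey fixed carton strip, 61 x 241 mm, four square pockets at x = 0, y = -90, -30, 30, 90 mm, an egg in each: 45 mm wide inside, floor 12 mm, rim 32 mm above the table. Origin: underside (table level), middle; z up, y along the row. Along the row the eggs are only 16 mm apart; across it (x) there is room for fingers.
- lamp: Bystander: black candling lamp standing loose on the table left of the work, 48 mm across, 101 mm tall; origin at the centre of its underside, z up.
- flask: Bystander: amber jar with white cap standing loose on the table right of the work, 54 mm across, 110 mm tall; origin at the centre of its underside, z up.
Things that resemble listed ones, but are neither listed nor needed, are in the scene too. Leave any purple look-alike of the part that bears egg_blue_mid alone.

How it is judged:
By the outcome, as a careful person would: the job done as asked, in the order asked, and still so for the second after the job is handed in, with the robot touching nothing.
It also fails if it takes over 93 s, if anything falls off the work surface, if the arm or the gripper's body presses on something with over 40 N, if the wrist force passes 120 N, or if a joint passes its speed limit or range.

## Robot

A 7-joint arm with a two-finger parallel gripper is mounted at the origin on the work surface. World frame = base frame: x ahead of the robot, y to its left, z up, the work surface at z = 0. Lengths are in mm, angles in rad, forces in N, time in s.
With the tool pointing down it reaches from about 400 to 875 mm from the base axis. Payload 4.4 kg.
Tool frame: the origin (TCP) lies on the centre line of the jaws, within the pads' length; the fingertips stand 17 mm ahead of it and the grasp point (between the pads) lies 2 mm behind it (tip_extent is the distance from the TCP to the fingertips, in mm); z points along the fingers, y is the line along which they close (so a half turn about z gives the same grasp; the last joint's range is limited). The gripper opens to 85 mm and grips with 20 to 120 N. Pads are 22 mm wide; open, the fingers measure 114 mm over their backs; the gripper's body (76 mm by 85 mm) begins 54 mm behind the grasp point. The pads swing forward as they close: fully open they stand 13 mm farther back than shut.
Start: joints at [-1.176, 0.628, 0.038, 1.517, -0.027, 0.996, -0.02], TCP at [289.012, 582.228, 248.313] pointing down, gripper open.
Joint ranges: [-3.06, 3.06], [-0.37, 2.12], [-1.25, 1.32], [0.18, 2.47], [-1.1, 4.24], [0.23, 1.98], [-2.94, 2.94]. Speed limits (rad/s): [2.57, 2.57, 3.14, 3.14, 3.14, 3.14, 3.14].

## Interface

Orientations are given as a rotation vector (axis times angle).
In Python, from cell import * gives the robot as it stands.
- The arm moves only by the shell command python3 -m creep 'ROWS' [FORCE]. ROWS is JSON, a list of rows, each an object of numbers: "dx", "dy", "dz": the shift along the world's x, y, z in m; "twist": the turn about the world's z in rad; "grip": the finger opening in m, from 0 to 0.0854. A call has 1 to 8 rows; each row shifts and turns the commanded pose from where the row before left it; what a row does not reach is not made up. A row lasts 1/8 s, in which the tool goes at most 62.5 mm and 10.7 degrees, less where a joint would pass 70% of its speed; a pose out of reach is approached as far as the arm can. A call is refused whole if a number of a shift passes 0.0625 or a number of a turn 0.188, either way. A call with a gripper value outside its range is refused whole. The fingers move at their own pace and stop on an object; FORCE is the grip in N (left out, the last holds). Time passes only in rows, so rows that do not move let the fingers close. It gives the time, the measured TCP pose, the force, the opening and the grip force at its end, in the units of the state.
- observe(): the state, without advancing time (a new reading comes with each control period).
- get_image(name): name is "scene" or "top" or "wrist"; returns a dict with "color" (384x512x3 uint8, red, green, blue), "range_z" (384x512 float32, mm along the optical axis (not along the pixel's ray), 0 where there is no reading), "fx", "fy", "cx", "cy" (pixels), "view" (4x4, takes a point from world to camera coordinates). Camera axes: x right, y down, z forward; pixel columns grow to the right and rows downward; lengths in mm; the calibration is good to about 2 mm. The wrist camera is an equidistant fisheye: a pixel r from the principal point sees the ray r / f radians off the axis. A picture is of the moment at which its call begins.
- hand_in(): hands the job in; it is judged then, once.
The state is a dict: "time_s": time; "q": joint angles; "qvel": joint speeds; "joint_torque": joint torques, N m; "tool_pos": TCP position; "ee_rot": TCP orientation; "wrist_force": force on the tool from outside, world axes, zero at the start; "torque": the same for the moment, N m; "grip_width": opening from 0.0 (shut) to 1.0 (fully open); "grip_force": force on a finger pad.
Only numpy, scipy, OpenCV 4.12 (cv2) and the standard library are available. Lean on these libraries where they do the work, as an engineer would, in place of code of your own. Each camera call takes 0.05 s, during which the arm holds its last target. There are 200 camera calls.

## Working session

There is one attempt and no reset: what is moved stays moved. The work goes in short steps, Python scripts to look and compute and a shell command to move; the robot and the scene stay as the last step left them, time stands still between calls to the robot, and variables do not carry over. Pictures are saved under pics/ and viewed, at most 14 in all, crops included, and the job is handed in when it is done.

```bash
mkdir -p pics; ls; python3 - <<'E'
from cell import *
import cv2, numpy as np, pickle
print(observe())
d={}
for n in("scene","top"):
    im=get_image(n); d[n]=im
    cv2.imwrite(f"pics/{n}0.png",cv2.resize(im["color"][:,:,::-1],(800,600),interpolation=cv2.INTER_CUBIC))
    print(n,im["fx"],im["fy"],im["cx"],im["cy"],np.round(im["view"],3).tolist())
pickle.dump(d,open("d0.pkl","wb"))
E
```

```text
pics
{'time_s': 0.0, 'q': array([-1.1757793 ,  0.62933426,  0.03848505,  1.51838228, -0.02699497,
        0.99633438, -0.02001461]), 'qvel': array([ 0.00108249, -0.00071168, -0.00198202, -0.00014789, -0.00034467,
        0.00046059,  0.00046283]), 'joint_torque': array([ 5.23369526e-04, -5.63405013e+01,  1.22627288e+00, -1.93440968e+01,
        1.09418141e-02,  1.02639286e-02,  1.74796446e-05]), 'tool_pos': array([288.76799312, 581.65190736, 247.39300447]), 'ee_rot': array([-7.17444821e-01, -3.05817335e+00,  2.98368313e-03]), 'wrist_force': array([-0.0671024 , -0.13359115, -0.0091703 ]), 'torque': array([-0.02231567, -0.01097184,  0.0257602 ]), 'grip_force': 0.0, 'grip_width': 1.0017842475862586}
scene 443.2915152449923 443.2915152449923 253.86070682345516 192.62880134519284 [[-0.259, 0.966, -0.016, 144.409], [0.644, 0.16, -0.749, -302.573], [-0.72, -0.204, -0.663, 1645.301], [0.0, 0.0, 0.0, 1.0]]
top 443.64247148905906 443.64247148905906 258.63061576602996 195.71838726179323 [[0.126, -0.992, -0.004, -50.895], [-0.97, -0.122, -0.212, 508.147], [0.21, 0.03, -0.977, 1018.233], [0.0, 0.0, 0.0, 1.0]]
```

View pics/scene0.png

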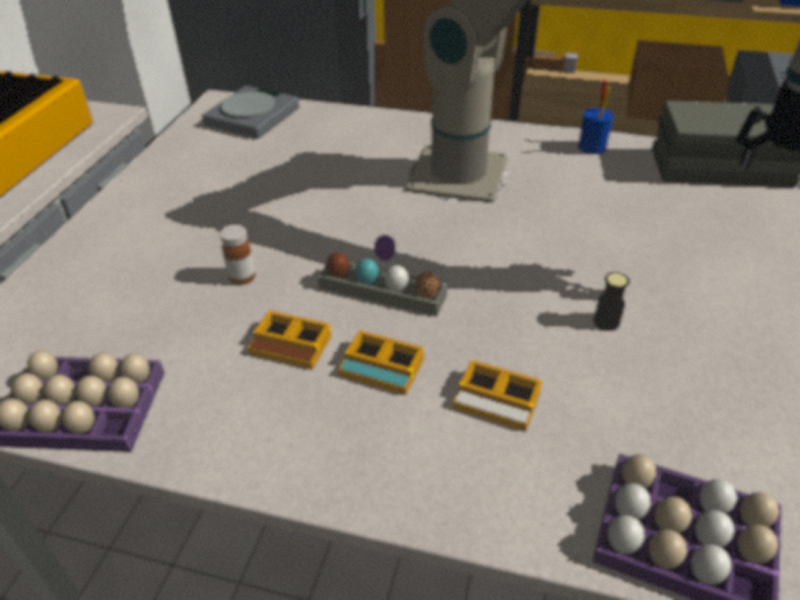

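View pics/top0.png

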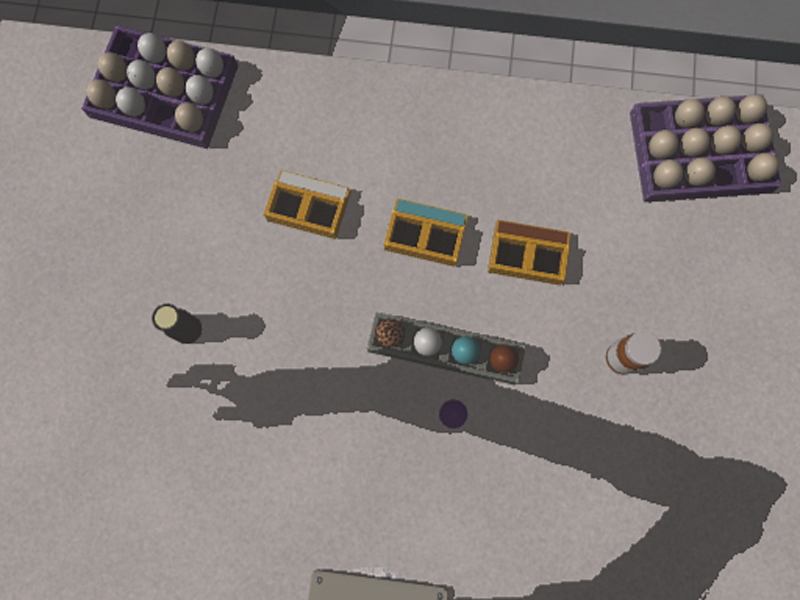

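Top view (800×600): carton at (447,348), with speckled (390,333), white (427,341), blue-green (465,350) and brown (503,358) eggs. Trays are white (307,205), blue-green (425,235) and brown (530,255). The purple look-alike stands at (453,413). Lamp is at (175,322), jar at (633,352). Next I'll measure from both views.

```bash
cat > h.py <<'E'
import cv2, numpy as np
from scipy.optimize import least_squares
def cloud(im):
    Z=im["range_z"].astype(float); v,u=np.indices(Z.shape)
    P=np.stack([(u-im["cx"])/im["fx"]*Z,(v-im["cy"])/im["fy"]*Z,Z],-1)
    V=np.array(im["view"]); W=(P-V[:3,3])@V[:3,:3]
    W[Z<=0]=np.nan; return W
def hsv(im): return cv2.cvtColor(im["color"],cv2.COLOR_RGB2HSV).astype(int)
def ray(im,uv):
    V=np.array(im["view"]); R=V[:3,:3]
    d=R.T@np.array([(uv[0]-im["cx"])/im["fx"],(uv[1]-im["cy"])/im["fy"],1.])
    return -R.T@V[:3,3], d/np.linalg.norm(d)
def tri(rs):
    A=sum(np.eye(3)-np.outer(d,d) for o,d in rs); b=sum((np.eye(3)-np.outer(d,d))@o for o,d in rs)
    p=np.linalg.solve(A,b); return p,[np.linalg.norm(np.cross(p-o,d)) for o,d in rs]
E
cat > m.py <<'E'
from h import *; import pickle
d=pickle.load(open("d0.pkl","rb"))
# rough pixel seeds (800x600) per view
S=.64
seeds={"top":{"spk":(390,333),"white":(427,341),"blue":(465,350),"brown":(503,358),"purple":(453,413)},
 "scene":{"spk":(428,285),"white":(397,278),"blue":(368,270),"brown":(338,264),"purple":(385,247)}}
C={}
for n,im in d.items():
    W=cloud(im); H=hsv(im); C[n]=W
    y=(H[...,0]>12)&(H[...,0]<30)&(H[...,1]>150)&(H[...,2]>90)&(W[...,2]>27)&(W[...,2]<40)
    k,L,st,ce=cv2.connectedComponentsWithStats(y.astype(np.uint8))
    for i in range(1,k):
        if st[i,4]<60: continue
        p=W[L==i]
        r=cv2.minAreaRect(p[:,:2].astype(np.float32))
        print(n,"yellow",np.round(ce[i]/S),st[i,4],"z med %.1f"%np.median(p[:,2]),np.round(r[0],1),np.round(r[1],1),round(r[2],1))
for e in seeds["top"]:
    pts=[];rs=[]
    for n,im in d.items():
        W=C[n]; u,v=np.array(seeds[n][e])*S; u,v=int(u),int(v)
        c=W[v,u]; m=(np.hypot(W[...,0]-c[0],W[...,1]-c[1])<28)&(W[...,2]>37)&(W[...,2]<90)
        k,L,st,ce=cv2.connectedComponentsWithStats(m.astype(np.uint8)); l=L[v,u]
        p=W[L==l]; pts.append(p); rs.append(ray(im,ce[l]))
        f=least_squares(lambda q:np.sqrt(((p-q)**2/np.array([22,22,25])**2).sum(1))*22-22,[c[0],c[1],44],loss="soft_l1").x
        print(e,n,len(p),"fit",np.round(f,1),"top %.1f"%np.nanpercentile(p[:,2],99))
    p=np.vstack(pts)
    f=least_squares(lambda q:np.sqrt(((p-q)**2/np.array([22,22,25])**2).sum(1))*22-22,p.mean(0),loss="soft_l1").x
    t,res=tri(rs)
    print(e,"both",np.round(f,1),"tri",np.round(t,1),np.round(res,1))
for n,im in d.items():
  W=C[n]
  m=(W[...,2]>60)&(W[...,2]<130)&(W[...,0]>300)&(W[...,0]<1100)
  k,L,st,ce=cv2.connectedComponentsWithStats(m.astype(np.uint8))
  for i in range(1,k):
    if st[i,4]>80: print(n,"tall",np.round(ce[i]/S),st[i,4],np.round(np.nanmedian(W[L==i],0)))
E
python3 m.py
```

```text
scene yellow [ 44. 147.] 211 z med 33.2 [  164.  -1003.4] [355.   16.7] 0.0
scene yellow [292. 330.] 338 z med 30.9 [ 622.2 -173.2] [118.9  63.2] 87.5
scene yellow [384. 352.] 380 z med 30.9 [635.6  -1.7] [120.9  63.1] 83.6
scene yellow [500. 385.] 431 z med 31.1 [658.8 198.9] [119.6  61.8] 81.6
top yellow [304. 208.] 431 z med 32.5 [658.9 197.7] [118.8  61.7] 81.1
top yellow [424. 236.] 473 z med 32.4 [634.9  -2.8] [119.5  61. ] 82.9
top yellow [529. 256.] 547 z med 32.4 [ 622.9 -174.5] [121.   62.3] 86.3
spk scene 186 fit [465.3  31.1  43.9] top 69.1
spk top 271 fit [468.1  31.2  44.5] top 71.7
spk both [466.9  31.2  44.1] tri [467.6  31.4  48.1] [0.3 0.3]
white scene 173 fit [459.4 -29.1  43.1] top 69.5
white top 255 fit [462.5 -28.5  44.2] top 72.0
white both [461.1 -28.8  43.6] tri [461.7 -28.   47.8] [0.3 0.3]
blue scene 168 fit [453.5 -88.3  43.4] top 69.6
blue top 255 fit [456.5 -88.   44.1] top 71.0
blue both [455.3 -88.3  43.8] tri [455.9 -87.3  47.5] [0.5 0.5]
brown scene 163 fit [ 447.2 -148.    43.4] top 69.4
brown top 261 fit [ 450.8 -147.9   44.1] top 71.1
brown both [
[... 1642 characters left out ...]
tall [692. 108.] 138 [ 894. -411.   66.]
top tall [724. 105.] 133 [ 905. -462.   66.]
top tall [185. 112.] 127 [786. 408.  66.]
top tall [761. 133.] 138 [ 863. -523.   66.]
top tall [729. 135.] 137 [ 854. -472.   66.]
top tall [666. 139.] 134 [ 834. -371.   66.]
top tall [698. 137.] 133 [ 844. -422.   66.]
top tall [767. 162.] 146 [ 814. -534.   65.]
top tall [703. 167.] 140 [ 793. -433.   66.]
top tall [671. 169.] 134 [ 782. -382.   66.]
top tall [168. 318.] 316 [439. 356. 100.]
top tall [389. 331.] 156 [467.  31.  65.]
top tall [427. 339.] 153 [461. -29.  65.]
top tall [637. 350.] 547 [ 478. -333.  109.]
top tall [466. 348.] 150 [455. -88.  66.]
top tall [504. 356.] 152 [ 449. -146.   65.]
```

Heights agree with the text: rims about 32 and egg tops about 69–71. The only egg that could be mistaken for the blue-green one is the purple egg at (453,413), on the table outside the carton. The egg at (465,350) is blue-green and in a carton pocket, so it is the one meant. I'll confirm that in a crop and move above the white egg.

```bash
python3 -m creep '[{"dx":0.0143,"dy":-0.051,"twist":-0.1},{"dx":0.0143,"dy":-0.051,"twist":-0.1},{"dx":0.0143,"dy":-0.051,"twist":-0.1},{"dx":0.0143,"dy":-0.051,"twist":-0.1},{"dx":0.0143,"dy":-0.051,"twist":-0.1},{"dx":0.0143,"dy":-0.051,"twist":-0.1}]' 20; python3 -c "
import pickle,cv2
im=pickle.load(open('d0.pkl','rb'))['top']['color'][100:285,150:390,::-1]
cv2.imwrite('pics/crop1.png',cv2.resize(im,(768,592),interpolation=cv2.INTER_CUBIC))"
```

```text
validation failed for argument at $[0]...
```

View pics/crop1.png

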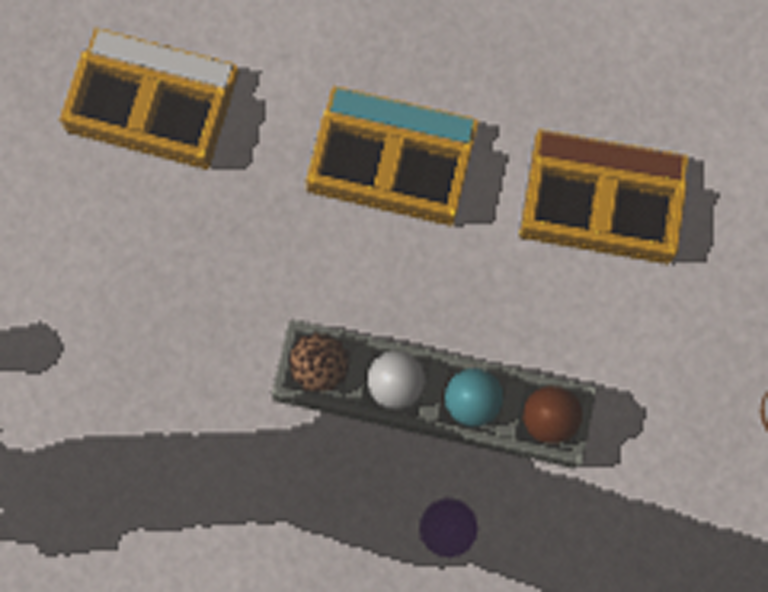

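The crop confirms it: speckled (318,362), white (395,378), blue-green (472,397) and brown (551,413) are in carton pockets, with purple (448,527) outside. The move was refused, probably because the rows need every key.

```bash
python3 -m creep '[{"dx":0.0143,"dy":-0.051,"dz":0,"twist":-0.1,"grip":0.085},{"dx":0.0143,"dy":-0.051,"dz":0,"twist":-0.1,"grip":0.085},{"dx":0.0143,"dy":-0.051,"dz":0,"twist":-0.1,"grip":0.085},{"dx":0.0143,"dy":-0.051,"dz":0,"twist":-0.1,"grip":0.085},{"dx":0.0143,"dy":-0.051,"dz":0,"twist":-0.1,"grip":0.085},{"dx":0.0143,"dy":-0.051,"dz":0,"twist":-0.1,"grip":0.085}]' 20
```

```text
time_s: 0.85
tool_pos: [375.0, 274.5, 248.2]
ee_rot: [1.594, 2.707, -0.0]
wrist_force: [1.2, -0.5, -0.2]
grip_width: 0.997
grip_force: 0.0
```

```bash
python3 -m creep '[{"dx":0.0143,"dy":-0.0506,"dz":0,"twist":-0.1007,"grip":0.07},{"dx":0.0143,"dy":-0.0506,"dz":0,"twist":-0.1007,"grip":0.07},{"dx":0.0143,"dy":-0.0506,"dz":0,"twist":-0.1007,"grip":0.07},{"dx":0.0143,"dy":-0.0506,"dz":0,"twist":-0.1007,"grip":0.07},{"dx":0.0143,"dy":-0.0506,"dz":0,"twist":-0.1007,"grip":0.07},{"dx":0.0143,"dy":-0.0506,"dz":0,"twist":-0.1007,"grip":0.07},{"dx":0,"dy":0,"dz":-0.06,"twist":0,"grip":0.07},{"dx":0,"dy":0,"dz":-0.06,"twist":0,"grip":0.07}]'
python3 - <<'E'
from cell import *
from h import *
s=observe(); print(s["tool_pos"],s["ee_rot"],s["grip_width"])
im=get_image("scene"); W=cloud(im)
c=s["tool_pos"]; m=(np.hypot(W[...,0]-c[0],W[...,1]-c[1])<70)&(W[...,2]>80)&(W[...,2]<c[2]+30)
p=W[m]; print(len(p),np.round(np.nanpercentile(p[:,2],[0,2,5,20]),1))
b=[np.round(np.nanmin(p[(p[:,0]-c[0])*sg>15][:,2]),1) if ((p[:,0]-c[0])*sg>15).any() else None for sg in(1,-1)]; print(b)
cv2.imwrite("pics/s1.png",cv2.resize(im["color"][130:250,150:310,::-1],(800,600),interpolation=cv2.INTER_CUBIC))
E
```

```text
time_s: 1.85
tool_pos: [461.5, -28.0, 127.3]
ee_rot: [2.323, 2.112, 0.003]
wrist_force: [1.4, 0.5, 0.2]
grip_width: 0.819
grip_force: 0.0
[461.50252979 -27.99228943 127.34370808] [2.32334037 2.11157829 0.00284716] 0.8189146396677406
154 [116.9 118.1 120.9 126.7]
[np.float64(117.8), np.float64(116.9)]
```

View pics/s1.png

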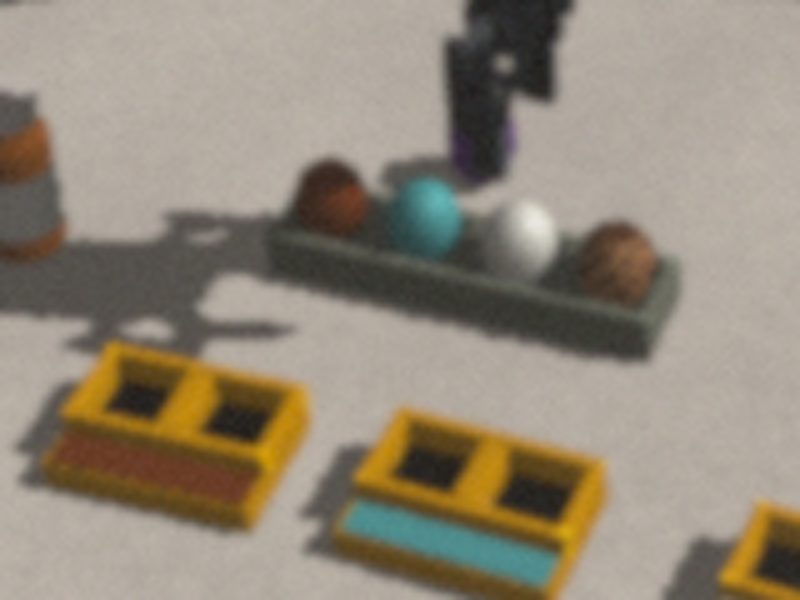

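Gripper at (510,160) in the crop, above and behind the white egg; fingertips stand 10 mm below the TCP at this opening. Descending over the white egg and gripping.

```bash
python3 -m creep '[{"dx":-0.0005,"dy":-0.0008,"dz":-0.04,"twist":0,"grip":0.07},{"dx":0,"dy":0,"dz":-0.028,"twist":0,"grip":0.07},{"dx":0,"dy":0,"dz":-0.010,"twist":0,"grip":0.07},{"dx":0,"dy":0,"dz":0,"twist":0,"grip":0.035},{"dx":0,"dy":0,"dz":0,"twist":0,"grip":0.035},{"dx":0,"dy":0,"dz":0,"twist":0,"grip":0.035},{"dx":0,"dy":0,"dz":0,"twist":0,"grip":0.035}]' 25; python3 -m creep '[{"dx":0,"dy":0,"dz":0,"twist":0,"grip":0.035},{"dx":0,"dy":0,"dz":0.01,"twist":0,"grip":0.035},{"dx":0,"dy":0,"dz":0.02,"twist":0,"grip":0.035}]'
```

```text
time_s: 2.78
tool_pos: [461.0, -28.1, 51.2]
ee_rot: [2.322, 2.114, 0.003]
wrist_force: [0.0, -0.2, 7.2]
grip_width: 0.497
grip_force: 25.8
time_s: 3.15
tool_pos: [459.3, -28.1, 80.6]
ee_rot: [-2.323, -2.113, 0.002]
wrist_force: [-0.1, -0.1, -0.8]
grip_width: 0.497
grip_force: 25.6
```

```bash
python3 -m creep '[{"dx":0,"dy":0,"dz":0.03,"twist":0,"grip":0.035},{"dx":0,"dy":0,"dz":0.03,"twist":0,"grip":0.035},{"dx":0.034,"dy":0.034,"dz":0,"twist":-0.014,"grip":0.035},{"dx":0.04,"dy":0.0405,"dz":0,"twist":-0.014,"grip":0.035},{"dx":0.04,"dy":0.0405,"dz":0,"twist":-0.014,"grip":0.035},{"dx":0.04,"dy":0.041,"dz":0,"twist":-0.014,"grip":0.035},{"dx":0.04,"dy":0.041,"dz":0,"twist":0,"grip":0.035},{"dx":0,"dy":0,"dz":0,"twist":0,"grip":0.035}]'
cat > chk.py <<'E'
# egg in hand: ellipsoid fit from both cameras vs TCP; argv: lo hi hue predicates
from cell import *
from h import *
import sys
lo=np.array(eval(sys.argv[1]));hi=np.array(eval(sys.argv[2])); save=sys.argv[3]
s=observe(); c=s["tool_pos"]; print("tcp",np.round(c,1),"w",round(s["grip_width"],3))
P=[];rs=[]
for n in("scene","top"):
    im=get_image(n); W=cloud(im); H=hsv(im)
    m=((H>=lo)&(H<=hi)).all(2)&(np.hypot(W[...,0]-c[0],W[...,1]-c[1])<40)&(abs(W[...,2]-c[2])<50)
    p=W[m]; P.append(p); print(n,len(p),np.round(np.nanpercentile(p,[2,98],axis=0),1).tolist())
    if n=="scene":
        V=np.array(im["view"]); q=V[:3,:3]@c+V[:3,3]; u=int(q[0]/q[2]*im["fx"]+im["cx"]); v=int(q[1]/q[2]*im["fy"]+im["cy"])
        u0=max(0,min(512-120,u-60));v0=max(0,min(384-90,v-30))
        cv2.imwrite(f"pics/{save}.png",cv2.resize(im["color"][v0:v0+90,u0:u0+120,::-1],(800,600),interpolation=cv2.INTER_CUBIC))
p=np.vstack(P)
# full egg: lower semi-axis 32, upper 25
f=lambda q:(lambda e:np.sqrt(e[:,0]**2/484+e[:,1]**2/484+e[:,2]**2/np.where(e[:,2]>0,625,1024))*22-22)(p-q)
r=least_squares(f,c+[0,0,-5],loss="soft_l1"); print("widest centre",np.round(r.x,1),"minus tcp",np.round(r.x-c,1),"rms",round(float(np.sqrt(np.mean(r.fun**2))),2))
E
python3 chk.py '[0,0,100]' '[180,45,255]' s2
```

```text
time_s: 4.15
tool_pos: [655.6, 174.5, 140.0]
ee_rot: [-2.374, -2.056, -0.005]
wrist_force: [0.2, -0.6, -1.0]
grip_width: 0.495
grip_force: 25.7
tcp [655.6 174.5 140. ] w 0.495
scene 139 [[632.5, 159.4, 109.2], [685.7, 194.9, 173.0]]
top 54 [[639.3, 149.2, 132.5], [679.3, 164.4, 157.1]]
widest centre [656.5 172.3 134.1] minus tcp [ 0.9 -2.3 -5.8] rms 5.46
```

View pics/s2.png

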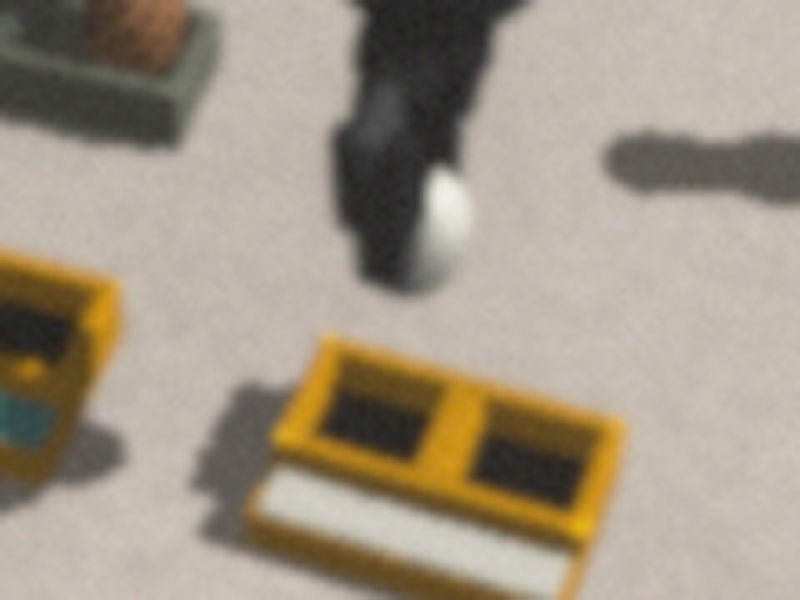

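```bash
python3 -m creep '[{"dx":0,"dy":0,"dz":0,"twist":0,"grip":0.035},{"dx":0,"dy":0,"dz":0,"twist":0,"grip":0.035},{"dx":0,"dy":0,"dz":0,"twist":0,"grip":0.035}]'
python3 chk.py '[0,0,150]' '[180,45,255]' s3
```

```text
time_s: 4.62
tool_pos: [653.9, 168.1, 140.7]
ee_rot: [-2.383, -2.047, -0.0]
wrist_force: [0.6, -0.4, -0.7]
grip_width: 0.495
grip_force: 25.7
tcp [653.9 168.1 140.7] w 0.495
scene 82 [[639.8, 175.1, 125.4], [674.2, 188.7, 156.6]]
top 0 [nan, nan, nan]
widest centre [653.8 167.2 133.6] minus tcp [-0.1 -0.9 -7.1] rms 2.62
  return np.nanmean(a, axis, out=out, keepdims=keepdims)
```

```bash
python3 -m creep '[{"dx":0.0005,"dy":0.0013,"dz":-0.03,"twist":0,"grip":0.035},{"dx":0,"dy":0,"dz":-0.03,"twist":0,"grip":0.035},{"dx":0,"dy":0,"dz":-0.015,"twist":0,"grip":0.035},{"dx":0,"dy":0,"dz":-0.006,"twist":0,"grip":0.035},{"dx":0,"dy":0,"dz":-0.004,"twist":0,"grip":0.035},{"dx":0,"dy":0,"dz":0,"twist":0,"grip":0.035}]'
python3 -m creep '[{"dx":0,"dy":0,"dz":-0.002,"twist":0,"grip":0.035},{"dx":0,"dy":0,"dz":-0.001,"twist":0,"grip":0.035},{"dx":0,"dy":0,"dz":0,"twist":0,"grip":0.035}]'
```

```text
time_s: 5.48
tool_pos: [655.0, 170.2, 55.9]
ee_rot: [2.382, 2.048, 0.001]
wrist_force: [-0.1, 0.6, -0.7]
grip_width: 0.496
grip_force: 25.7
time_s: 5.85
tool_pos: [654.6, 170.2, 52.4]
ee_rot: [2.382, 2.049, 0.0]
wrist_force: [1.1, -0.3, -0.5]
grip_width: 0.499
grip_force: 25.7
```

```bash
python3 -m creep '[{"dx":0,"dy":0,"dz":-0.001,"twist":0,"grip":0.035},{"dx":0,"dy":0,"dz":0,"twist":0,"grip":0.035}]'
python3 -m creep '[{"dx":0,"dy":0,"dz":-0.001,"twist":0,"grip":0.035},{"dx":0,"dy":0,"dz":0,"twist":0,"grip":0.035}]'
```

```text
time_s: 6.1
tool_pos: [654.8, 170.2, 51.6]
ee_rot: [2.382, 2.048, 0.001]
wrist_force: [0.3, -0.0, 1.6]
grip_width: 0.495
grip_force: 25.8
time_s: 6.35
tool_pos: [654.8, 170.2, 51.3]
ee_rot: [-2.382, -2.048, -0.001]
wrist_force: [-0.9, 0.1, 6.3]
grip_width: 0.497
grip_force: 26.2
```

Contact on the pocket floor at the expected height. Opening to 70 mm, then retreating.

```bash
python3 -m creep '[{"dx":0,"dy":0,"dz":0.0005,"twist":0,"grip":0.05},{"dx":0,"dy":0,"dz":0,"twist":0,"grip":0.06},{"dx":0,"dy":0,"dz":0,"twist":0,"grip":0.07},{"dx":0,"dy":0,"dz":0,"twist":0,"grip":0.07},{"dx":0,"dy":0,"dz":0.02,"twist":0,"grip":0.07},{"dx":0,"dy":0,"dz":0.03,"twist":0,"grip":0.07},{"dx":0,"dy":0,"dz":0.03,"twist":0,"grip":0.07}]'
```

```text
time_s: 7.22
tool_pos: [655.0, 170.0, 133.1]
ee_rot: [2.382, 2.048, 0.002]
wrist_force: [0.3, 0.8, 1.3]
grip_width: 0.824
grip_force: 0.0
```

```bash
python3 -m creep '[{"dx":-0.0333,"dy":-0.043,"dz":0,"twist":0.014,"grip":0.07},{"dx":-0.0333,"dy":-0.043,"dz":0,"twist":0.014,"grip":0.07},{"dx":-0.0333,"dy":-0.043,"dz":0,"twist":0.014,"grip":0.07},{"dx":-0.0333,"dy":-0.043,"dz":0,"twist":0.014,"grip":0.07},{"dx":-0.0333,"dy":-0.043,"dz":0,"twist":0,"grip":0.07},{"dx":-0.0333,"dy":-0.043,"dz":0,"twist":0,"grip":0.07},{"dx":0,"dy":0,"dz":0,"twist":0,"grip":0.07},{"dx":0,"dy":0,"dz":0,"twist":0,"grip":0.07}]'
python3 -m creep '[{"dx":0,"dy":0,"dz":0,"twist":0,"grip":0.07}]'
cat > egg.py <<'E'
# widest centre of a standing egg near (x,y) from both fixed cameras
from cell import *
from h import *
import sys
X=[tuple(map(float,a.split(","))) for a in sys.argv[1:]]
ims={n:get_image(n) for n in("scene","top")}
for x in X:
  for n,im in ims.items():
    W=cloud(im); H=hsv(im)
    m=(np.hypot(W[...,0]-x[0],W[...,1]-x[1])<26)&(W[...,2]>38)&(W[...,2]<76)
    p=W[m]
    if len(p)<30: print(x,n,len(p)); continue
    r=least_squares(lambda q:np.sqrt(((p-q)**2/np.array([22,22,25])**2).sum(1))*22-22,[*x,44],loss="soft_l1")
    print(x,n,len(p),np.round(r.x,1),"top %.1f"%np.percentile(p[:,2],99),"res %.1f"%np.median(abs(r.fun)),"rgb",np.median(im["color"][m],0))
cv2.imwrite("pics/top_last.png",cv2.resize(ims["top"]["color"][80:285,140:400,::-1],(780,615))[:600])
E
python3 egg.py 654.6,169 455.4,-88
```

```text
time_s: 8.22
tool_pos: [456.0, -87.7, 131.8]
ee_rot: [2.323, 2.113, 0.003]
wrist_force: [1.0, -0.1, 0.2]
grip_width: 0.823
grip_force: 0.0
time_s: 8.35
tool_pos: [456.2, -86.7, 131.2]
ee_rot: [2.32, 2.117, 0.002]
wrist_force: [0.1, 0.2, -0.0]
grip_width: 0.816
grip_force: 0.0
(654.6, 169.0) scene 241 [653.7 169.9  43.3] top 69.3 res 0.9 rgb [144. 138. 131.]
(654.6, 169.0) top 245 [657.  170.4  44.6] top 71.4 res 0.8 rgb [146. 138. 135.]
(455.4, -88.0) scene 172 [453.2 -88.3  43.8] top 69.6 res 1.2 rgb [ 67.  112.5 111.5]
(455.4, -88.0) top 0
```

The white egg stands in its pocket with its widest point at z≈44. Now the blue-green egg.

```bash
python3 -m creep '[{"dx":-0.0008,"dy":-0.0012,"dz":-0.04,"twist":0,"grip":0.07},{"dx":0,"dy":0,"dz":-0.028,"twist":0,"grip":0.07},{"dx":0,"dy":0,"dz":-0.012,"twist":0,"grip":0.07},{"dx":0,"dy":0,"dz":0,"twist":0,"grip":0.035},{"dx":0,"dy":0,"dz":0,"twist":0,"grip":0.035},{"dx":0,"dy":0,"dz":0,"twist":0,"grip":0.035},{"dx":0,"dy":0,"dz":0,"twist":0,"grip":0.035},{"dx":0,"dy":0,"dz":0,"twist":0,"grip":0.035}]' 25; python3 -m creep '[{"dx":0,"dy":0,"dz":0.01,"twist":0,"grip":0.035},{"dx":0,"dy":0,"dz":0.02,"twist":0,"grip":0.035},{"dx":0,"dy":0,"dz":0.03,"twist":0,"grip":0.035},{"dx":0,"dy":0,"dz":0.03,"twist":0,"grip":0.035}]'
```

```text
time_s: 9.45
tool_pos: [454.5, -89.1, 51.3]
ee_rot: [2.323, 2.114, 0.001]
wrist_force: [0.3, -0.1, 2.0]
grip_width: 0.498
grip_force: 25.6
time_s: 9.95
tool_pos: [453.6, -89.0, 142.1]
ee_rot: [-2.323, -2.114, 0.0]
wrist_force: [0.1, 0.0, -0.2]
grip_width: 0.495
grip_force: 25.6
```

```bash
python3 -m creep '[{"dx":0.035,"dy":0.011,"dz":0,"twist":-0.011,"grip":0.035},{"dx":0.036,"dy":0.0115,"dz":0,"twist":-0.011,"grip":0.035},{"dx":0.036,"dy":0.0115,"dz":0,"twist":0,"grip":0.035},{"dx":0.036,"dy":0.0115,"dz":0,"twist":0,"grip":0.035},{"dx":0.034,"dy":0.0105,"dz":0,"twist":0,"grip":0.035},{"dx":0,"dy":0,"dz":0,"twist":0,"grip":0.035},{"dx":0,"dy":0,"dz":0,"twist":0,"grip":0.035},{"dx":0,"dy":0,"dz":0,"twist":0,"grip":0.035}]'
python3 chk.py '[80,60,60]' '[105,255,255]' s4
```

```text
time_s: 10.95
tool_pos: [629.8, -33.8, 141.0]
ee_rot: [-2.347, -2.087, 0.002]
wrist_force: [-0.0, -0.1, 0.4]
grip_width: 0.493
grip_force: 25.6
tcp [629.8 -33.8 141. ] w 0.493
scene 147 [[607.3, -33.3, 122.4], [655.5, -11.5, 170.8]]
top 21 [[609.4, -53.7, 132.7], [635.6, -11.6, 162.1]]
widest centre [629.  -33.3 133.3] minus tcp [-0.8  0.4 -7.7] rms 5.04
```

```bash
python3 -m creep '[{"dx":0.0019,"dy":0.001,"dz":-0.03,"twist":0,"grip":0.035},{"dx":0,"dy":0,"dz":-0.03,"twist":0,"grip":0.035},{"dx":0,"dy":0,"dz":-0.015,"twist":0,"grip":0.035},{"dx":0,"dy":0,"dz":-0.006,"twist":0,"grip":0.035},{"dx":0,"dy":0,"dz":-0.004,"twist":0,"grip":0.035},{"dx":0,"dy":0,"dz":-0.002,"twist":0,"grip":0.035},{"dx":0,"dy":0,"dz":-0.001,"twist":0,"grip":0.035},{"dx":0,"dy":0,"dz":0,"twist":0,"grip":0.035}]'
python3 -m creep '[{"dx":0,"dy":0,"dz":-0.001,"twist":0,"grip":0.035},{"dx":0,"dy":0,"dz":0,"twist":0,"grip":0.035}]'
```

```text
time_s: 12.05
tool_pos: [633.1, -32.1, 53.2]
ee_rot: [2.346, 2.088, 0.001]
wrist_force: [0.3, 0.3, -0.2]
grip_width: 0.495
grip_force: 25.6
time_s: 12.3
tool_pos: [632.9, -32.1, 51.8]
ee_rot: [-2.347, -2.089, -0.0]
wrist_force: [-0.1, 0.1, -0.6]
grip_width: 0.501
grip_force: 25.6
```

```bash
python3 -m creep '[{"dx":0,"dy":0,"dz":-0.001,"twist":0,"grip":0.035},{"dx":0,"dy":0,"dz":0,"twist":0,"grip":0.035}]'
python3 -m creep '[{"dx":0,"dy":0,"dz":-0.0007,"twist":0,"grip":0.035},{"dx":0,"dy":0,"dz":0,"twist":0,"grip":0.035}]'
```

```text
time_s: 12.55
tool_pos: [633.0, -32.1, 51.3]
ee_rot: [2.347, 2.089, 0.001]
wrist_force: [-1.1, 1.0, 3.5]
grip_width: 0.497
grip_force: 26.0
time_s: 12.8
tool_pos: [633.0, -32.1, 51.1]
ee_rot: [-2.347, -2.089, -0.001]
wrist_force: [-1.7, 0.4, 9.2]
grip_width: 0.495
grip_force: 26.3
```

```bash
python3 -m creep '[{"dx":0,"dy":0,"dz":0.001,"twist":0,"grip":0.05},{"dx":0,"dy":0,"dz":0,"twist":0,"grip":0.06},{"dx":0,"dy":0,"dz":0,"twist":0,"grip":0.07},{"dx":0,"dy":0,"dz":0,"twist":0,"grip":0.07},{"dx":0,"dy":0,"dz":0.02,"twist":0,"grip":0.07},{"dx":0,"dy":0,"dz":0.03,"twist":0,"grip":0.07},{"dx":0,"dy":0,"dz":0.03,"twist":0,"grip":0.07}]'
python3 -m creep '[{"dx":-0.0366,"dy":-0.0231,"dz":0,"twist":0.011,"grip":0.07},{"dx":-0.0366,"dy":-0.0231,"dz":0,"twist":0.011,"grip":0.07},{"dx":-0.0366,"dy":-0.0231,"dz":0,"twist":0,"grip":0.07},{"dx":-0.0366,"dy":-0.0231,"dz":0,"twist":0,"grip":0.07},{"dx":-0.0366,"dy":-0.0231,"dz":0,"twist":0,"grip":0.07},{"dx":0,"dy":0,"dz":0,"twist":0,"grip":0.07},{"dx":0,"dy":0,"dz":0,"twist":0,"grip":0.07},{"dx":0,"dy":0,"dz":0,"twist":0,"grip":0.07}]'
python3 egg.py 632.5,-32 449.6,-147.7
```

```text
time_s: 13.68
tool_pos: [633.2, -32.3, 133.3]
ee_rot: [2.346, 2.088, 0.001]
wrist_force: [-0.3, 0.4, 0.9]
grip_width: 0.821
grip_force: 0.0
time_s: 14.68
tool_pos: [451.4, -146.9, 131.5]
ee_rot: [2.321, 2.116, 0.002]
wrist_force: [0.3, -0.5, -0.5]
grip_width: 0.82
grip_force: 0.0
(632.5, -32.0) scene 213 [626.4 -30.7  42.7] top 68.6 res 0.9 rgb [ 71. 120. 118.]
(632.5, -32.0) top 240 [629.  -30.7  44.2] top 69.9 res 0.8 rgb [ 73.5 112.  115. ]
(449.6, -147.7) scene 161 [ 447.7 -148.    42.7] top 68.5 res 1.2 rgb [95. 57. 40.]
(449.6, -147.7) top 0
```

```bash
python3 -m creep '[{"dx":-0.0016,"dy":-0.001,"dz":-0.04,"twist":0,"grip":0.07},{"dx":0,"dy":0,"dz":-0.028,"twist":0,"grip":0.07},{"dx":0,"dy":0,"dz":-0.012,"twist":0,"grip":0.07},{"dx":0,"dy":0,"dz":0,"twist":0,"grip":0.035},{"dx":0,"dy":0,"dz":0,"twist":0,"grip":0.035},{"dx":0,"dy":0,"dz":0,"twist":0,"grip":0.035},{"dx":0,"dy":0,"dz":0,"twist":0,"grip":0.035},{"dx":0,"dy":0,"dz":0,"twist":0,"grip":0.035}]' 25; python3 -m creep '[{"dx":0,"dy":0,"dz":0.01,"twist":0,"grip":0.035},{"dx":0,"dy":0,"dz":0.02,"twist":0,"grip":0.035},{"dx":0,"dy":0,"dz":0.03,"twist":0,"grip":0.035},{"dx":0,"dy":0,"dz":0.03,"twist":0,"grip":0.035}]'
```

```text
time_s: 15.78
tool_pos: [448.7, -148.6, 51.5]
ee_rot: [2.323, 2.114, 0.001]
wrist_force: [-0.1, -0.5, 1.9]
grip_width: 0.496
grip_force: 25.5
time_s: 16.27
tool_pos: [448.0, -148.5, 142.4]
ee_rot: [-2.324, -2.114, 0.0]
wrist_force: [1.1, 0.0, 0.1]
grip_width: 0.495
grip_force: 25.5
```

View pics/top_last.png

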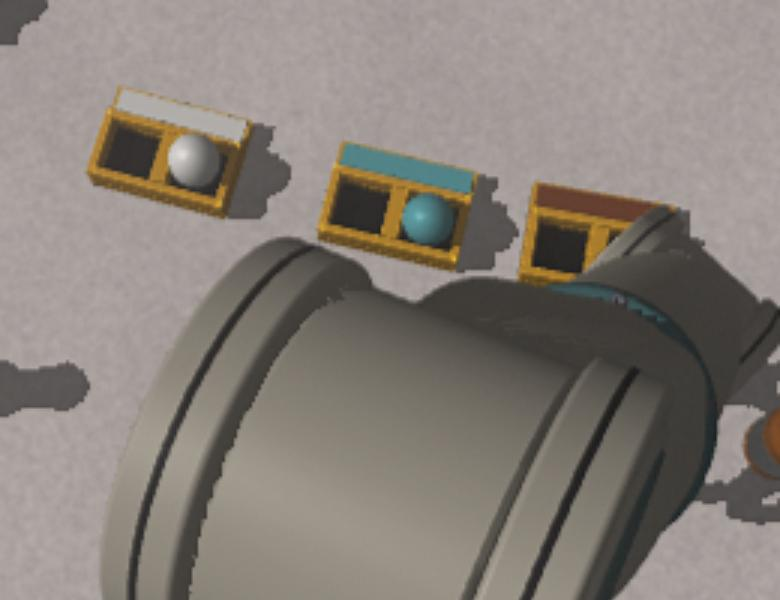

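White (195,162) and blue-green (428,220) sit inside their pockets, blue-green leaning a little. The plain brown egg is in hand, going to the brown tray.

```bash
python3 -m creep '[{"dx":0.0344,"dy":-0.0112,"dz":0,"twist":0.02,"grip":0.035},{"dx":0.0344,"dy":-0.0112,"dz":0,"twist":0.02,"grip":0.035},{"dx":0.0344,"dy":-0.0112,"dz":0,"twist":0,"grip":0.035},{"dx":0.0344,"dy":-0.0112,"dz":0,"twist":0,"grip":0.035},{"dx":0.0344,"dy":-0.0112,"dz":0,"twist":0,"grip":0.035},{"dx":0,"dy":0,"dz":0,"twist":0,"grip":0.035},{"dx":0,"dy":0,"dz":0,"twist":0,"grip":0.035},{"dx":0,"dy":0,"dz":0,"twist":0,"grip":0.035}]'
```

```text
time_s: 17.27
tool_pos: [619.1, -204.2, 141.2]
ee_rot: [-2.28, -2.159, 0.001]
wrist_force: [0.5, -0.6, 0.2]
grip_width: 0.493
grip_force: 25.6
```

```bash
python3 -m creep '[{"dx":0.0008,"dy":-0.0006,"dz":-0.03,"twist":0,"grip":0.035},{"dx":0,"dy":0,"dz":-0.03,"twist":0,"grip":0.035},{"dx":0,"dy":0,"dz":-0.015,"twist":0,"grip":0.035},{"dx":0,"dy":0,"dz":-0.006,"twist":0,"grip":0.035},{"dx":0,"dy":0,"dz":-0.004,"twist":0,"grip":0.035},{"dx":0,"dy":0,"dz":-0.002,"twist":0,"grip":0.035},{"dx":0,"dy":0,"dz":-0.002,"twist":0,"grip":0.035},{"dx":0,"dy":0,"dz":0,"twist":0,"grip":0.035}]'
python3 -m creep '[{"dx":0,"dy":0,"dz":-0.0005,"twist":0,"grip":0.035},{"dx":0,"dy":0,"dz":0,"twist":0,"grip":0.035}]'
```

```text
time_s: 18.27
tool_pos: [621.2, -205.2, 52.3]
ee_rot: [2.281, 2.16, 0.0]
wrist_force: [0.6, 0.7, -1.3]
grip_width: 0.499
grip_force: 25.6
time_s: 18.52
tool_pos: [621.3, -205.2, 51.8]
ee_rot: [2.281, 2.16, 0.0]
wrist_force: [-0.5, -0.3, -0.6]
grip_width: 0.496
grip_force: 25.6
```

```bash
python3 -m creep '[{"dx":0,"dy":0,"dz":-0.0008,"twist":0,"grip":0.035},{"dx":0,"dy":0,"dz":0,"twist":0,"grip":0.035}]'
python3 -m creep '[{"dx":0,"dy":0,"dz":-0.0008,"twist":0,"grip":0.035},{"dx":0,"dy":0,"dz":0,"twist":0,"grip":0.035}]'
```

```text
time_s: 18.77
tool_pos: [621.3, -205.4, 51.5]
ee_rot: [2.281, 2.16, 0.001]
wrist_force: [0.2, 0.9, 4.7]
grip_width: 0.495
grip_force: 26.0
time_s: 19.02
tool_pos: [621.3, -205.6, 51.4]
ee_rot: [2.281, 2.16, 0.001]
wrist_force: [-3.2, 1.7, 10.2]
grip_width: 0.494
grip_force: 26.3
```

```bash
python3 -m creep '[{"dx":0,"dy":0,"dz":0.0012,"twist":0,"grip":0.05},{"dx":0,"dy":0,"dz":0,"twist":0,"grip":0.06},{"dx":0,"dy":0,"dz":0,"twist":0,"grip":0.07},{"dx":0,"dy":0,"dz":0,"twist":0,"grip":0.07},{"dx":0,"dy":0,"dz":0.02,"twist":0,"grip":0.07},{"dx":0,"dy":0,"dz":0.03,"twist":0,"grip":0.07},{"dx":0,"dy":0,"dz":0.03,"twist":0,"grip":0.07}]'
python3 -m creep '[{"dx":-0.0257,"dy":0.0394,"dz":0,"twist":-0.01,"grip":0.07},{"dx":-0.0257,"dy":0.0394,"dz":0,"twist":-0.01,"grip":0.07},{"dx":-0.0257,"dy":0.0394,"dz":0,"twist":-0.01,"grip":0.07},{"dx":-0.0257,"dy":0.0394,"dz":0,"twist":-0.01,"grip":0.07},{"dx":-0.0257,"dy":0.0394,"dz":0,"twist":0,"grip":0.07},{"dx":-0.0257,"dy":0.0394,"dz":0,"twist":0,"grip":0.07},{"dx":0,"dy":0,"dz":0,"twist":0,"grip":0.07},{"dx":0,"dy":0,"dz":0,"twist":0,"grip":0.07}]'
python3 -m creep '[{"dx":0,"dy":0,"dz":0,"twist":0,"grip":0.07}]'
python3 egg.py 621,-204 467,31
```

```text
time_s: 19.9
tool_pos: [621.4, -205.4, 133.4]
ee_rot: [2.28, 2.16, 0.001]
wrist_force: [-0.0, 0.1, -0.2]
grip_width: 0.819
grip_force: 0.0
time_s: 20.9
tool_pos: [468.1, 31.0, 132.3]
ee_rot: [2.322, 2.113, 0.003]
wrist_force: [0.1, -0.5, 0.5]
grip_width: 0.819
grip_force: 0.0
time_s: 21.02
tool_pos: [468.1, 30.0, 131.8]
ee_rot: [2.324, 2.111, 0.002]
wrist_force: [0.5, -0.8, -0.5]
grip_width: 0.821
grip_force: 0.0
(621.0, -204.0) scene 196 [ 619.8 -204.6   43.2] top 69.5 res 1.1 rgb [96. 58. 37.]
(621.0, -204.0) top 251 [ 623.8 -204.4   44.4] top 71.5 res 0.8 rgb [107.  70.  54.]
(467.0, 31.0) scene 184 [465.3  31.5  44.4] top 71.3 res 1.2 rgb [93.5 72.  54. ]
(467.0, 31.0) top 47 [467.9  31.4  45. ] top 65.4 res 0.7 rgb [68. 57. 49.]
```

Plain brown is seated. Now the speckled egg.

```bash
python3 -m creep '[{"dx":-0.0007,"dy":0.0012,"dz":-0.04,"twist":0,"grip":0.07},{"dx":0,"dy":0,"dz":-0.028,"twist":0,"grip":0.07},{"dx":0,"dy":0,"dz":-0.012,"twist":0,"grip":0.07},{"dx":0,"dy":0,"dz":0,"twist":0,"grip":0.035},{"dx":0,"dy":0,"dz":0,"twist":0,"grip":0.035},{"dx":0,"dy":0,"dz":0,"twist":0,"grip":0.035},{"dx":0,"dy":0,"dz":0,"twist":0,"grip":0.035},{"dx":0,"dy":0,"dz":0,"twist":0,"grip":0.035}]' 25; python3 -m creep '[{"dx":0,"dy":0,"dz":0.01,"twist":0,"grip":0.035},{"dx":0,"dy":0,"dz":0.02,"twist":0,"grip":0.035},{"dx":0,"dy":0,"dz":0.03,"twist":0,"grip":0.035},{"dx":0,"dy":0,"dz":0.03,"twist":0,"grip":0.035}]'
```

```text
time_s: 22.12
tool_pos: [466.6, 32.5, 51.6]
ee_rot: [2.323, 2.114, 0.001]
wrist_force: [0.1, 0.6, 2.8]
grip_width: 0.499
grip_force: 25.6
time_s: 22.62
tool_pos: [465.8, 32.4, 142.5]
ee_rot: [-2.324, -2.114, 0.0]
wrist_force: [0.7, 1.1, -0.0]
grip_width: 0.499
grip_force: 25.6
```

```bash
python3 -m creep '[{"dx":0.0315,"dy":-0.035,"dz":0,"twist":0.01,"grip":0.035},{"dx":0.0315,"dy":-0.035,"dz":0,"twist":0.01,"grip":0.035},{"dx":0.0315,"dy":-0.035,"dz":0,"twist":0.01,"grip":0.035},{"dx":0.0315,"dy":-0.035,"dz":0,"twist":0.01,"grip":0.035},{"dx":0.0315,"dy":-0.035,"dz":0,"twist":0,"grip":0.035},{"dx":0,"dy":0,"dz":0,"twist":0,"grip":0.035},{"dx":0,"dy":0,"dz":0,"twist":0,"grip":0.035},{"dx":0,"dy":0,"dz":0,"twist":0,"grip":0.035}]'
python3 -m creep '[{"dx":0,"dy":0,"dz":0,"twist":0,"grip":0.035},{"dx":0,"dy":0,"dz":0,"twist":0,"grip":0.035}]'
```

```text
time_s: 23.62
tool_pos: [623.0, -140.9, 141.3]
ee_rot: [-2.278, -2.161, -0.0]
wrist_force: [0.3, -0.7, -1.4]
grip_width: 0.496
grip_force: 25.6
time_s: 23.88
tool_pos: [623.6, -141.9, 141.4]
ee_rot: [-2.28, -2.161, -0.0]
wrist_force: [-0.6, -0.0, -0.2]
grip_width: 0.496
grip_force: 25.6
```

```bash
python3 -m creep '[{"dx":0.0002,"dy":-0.0005,"dz":-0.03,"twist":0,"grip":0.035},{"dx":0,"dy":0,"dz":-0.03,"twist":0,"grip":0.035},{"dx":0,"dy":0,"dz":-0.015,"twist":0,"grip":0.035},{"dx":0,"dy":0,"dz":-0.006,"twist":0,"grip":0.035},{"dx":0,"dy":0,"dz":-0.004,"twist":0,"grip":0.035},{"dx":0,"dy":0,"dz":-0.002,"twist":0,"grip":0.035},{"dx":0,"dy":0,"dz":-0.002,"twist":0,"grip":0.035},{"dx":0,"dy":0,"dz":0,"twist":0,"grip":0.035}]'
python3 -m creep '[{"dx":0,"dy":0,"dz":-0.0008,"twist":0,"grip":0.035},{"dx":0,"dy":0,"dz":0,"twist":0,"grip":0.035}]'
```

```text
time_s: 24.88
tool_pos: [624.0, -143.1, 52.4]
ee_rot: [2.281, 2.16, 0.0]
wrist_force: [-0.4, 0.0, -0.6]
grip_width: 0.496
grip_force: 25.6
time_s: 25.12
tool_pos: [624.1, -143.2, 51.8]
ee_rot: [2.281, 2.16, 0.001]
wrist_force: [-0.1, -0.0, 0.5]
grip_width: 0.493
grip_force: 25.8
```

```bash
python3 -m creep '[{"dx":0,"dy":0,"dz":-0.0008,"twist":0,"grip":0.035},{"dx":0,"dy":0,"dz":0,"twist":0,"grip":0.035}]'
python3 -m creep '[{"dx":0,"dy":0,"dz":0,"twist":0,"grip":0.05},{"dx":0,"dy":0,"dz":0,"twist":0,"grip":0.06},{"dx":0,"dy":0,"dz":0,"twist":0,"grip":0.07},{"dx":0,"dy":0,"dz":0,"twist":0,"grip":0.07},{"dx":0,"dy":0,"dz":0.02,"twist":0,"grip":0.07},{"dx":0,"dy":0,"dz":0.03,"twist":0,"grip":0.07},{"dx":0,"dy":0,"dz":0.05,"twist":0,"grip":0.07},{"dx":0,"dy":0,"dz":0.05,"twist":0,"grip":0.07}]'
python3 -m creep '[{"dx":-0.03,"dy":0,"dz":0.03,"twist":0,"grip":0.07},{"dx":-0.04,"dy":0,"dz":0.03,"twist":0,"grip":0.07},{"dx":-0.04,"dy":0,"dz":0,"twist":0,"grip":0.07},{"dx":-0.04,"dy":0,"dz":0,"twist":0,"grip":0.07},{"dx":0,"dy":0,"dz":0,"twist":0,"grip":0.07},{"dx":0,"dy":0,"dz":0,"twist":0,"grip":0.07}]'
cat >> egg.py <<'E'
cv2.imwrite("pics/scene_last.png",cv2.resize(ims["scene"]["color"][130:280,150:350,::-1],(800,600)))
E
python3 egg.py 654.6,169 629,-31 621,-204 624,-144; sed -n 1p pics/x 2>/dev/null; python3 - <<'E'
from h import *; from cell import *
for n in("top","scene"):
  im=get_image(n);W=cloud(im)
  for x,y in((444,357),(485,-332),(358,-80)):
    m=(np.hypot(W[...,0]-x,W[...,1]-y)<40)&(W[...,2]>40)&(W[...,2]<120); print(n,m.sum(),np.round(np.median(W[m],0)) if m.any() else "")
E
```

```text
time_s: 25.38
tool_pos: [624.2, -143.3, 51.5]
ee_rot: [2.281, 2.16, 0.001]
wrist_force: [-2.0, 0.5, 6.2]
grip_width: 0.498
grip_force: 26.2
time_s: 26.38
tool_pos: [623.9, -143.2, 203.4]
ee_rot: [2.281, 2.159, 0.001]
wrist_force: [1.1, 0.5, 0.7]
grip_width: 0.816
grip_force: 0.0
time_s: 27.12
tool_pos: [475.0, -143.2, 261.8]
ee_rot: [2.279, 2.159, 0.003]
wrist_force: [0.0, 0.1, 0.8]
grip_width: 0.819
grip_force: 0.0
(654.6, 169.0) scene 241 [654.  170.2  43.2] top 69.4 res 0.8 rgb [141. 138. 130.]
(654.6, 169.0) top 244 [656.9 170.4  44.3] top 71.1 res 0.8 rgb [153. 144. 140.]
(629.0, -31.0) scene 215 [626.3 -30.9  42.7] top 68.8 res 0.9 rgb [ 71. 117. 116.]
(629.0, -31.0) top 238 [629.1 -30.6  44.1] top 71.2 res 0.9 rgb [ 82. 122. 125.]
(621.0, -204.0) scene 193 [ 620.1 -204.8   43. ] top 69.0 res 1.2 rgb [99. 60. 40.]
(621.0, -204.0) top 0
(624.0, -144.0) scene 209 [ 623.4 -144.1   43.8] top 69.4 res 0.9 rgb [101.  75.  52.]
(624.0, -144.0) top 76 [ 626.1 -144.2   45.8] top 70.3 res 0.7 rgb [114.5  85.   66.5]
top 454 [438. 352.  99.]
top 610 [ 476. -331.  108.]
top 0 
scene 393 [451. 358.  77.]
scene 468 [ 495. -330.   84.]
scene 93 [365. -79.  50.]
```

View pics/scene_last.png

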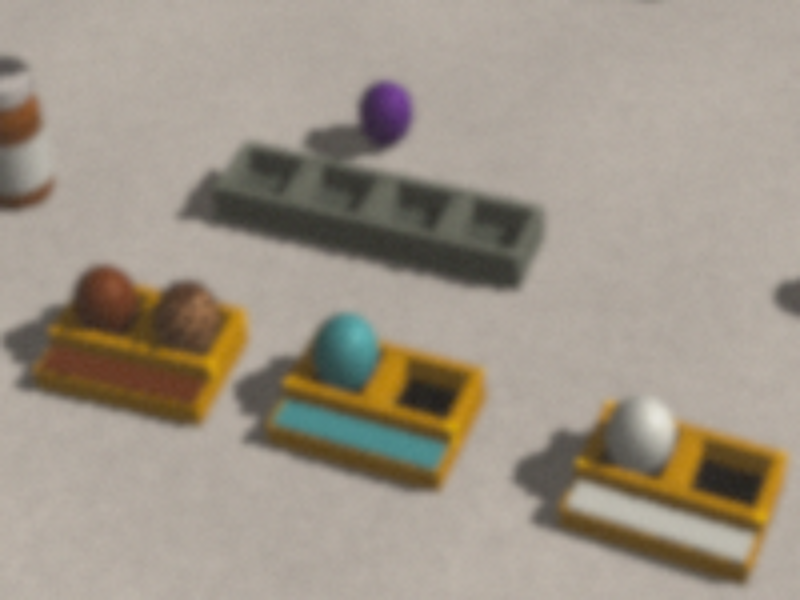

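View pics/top_last.png

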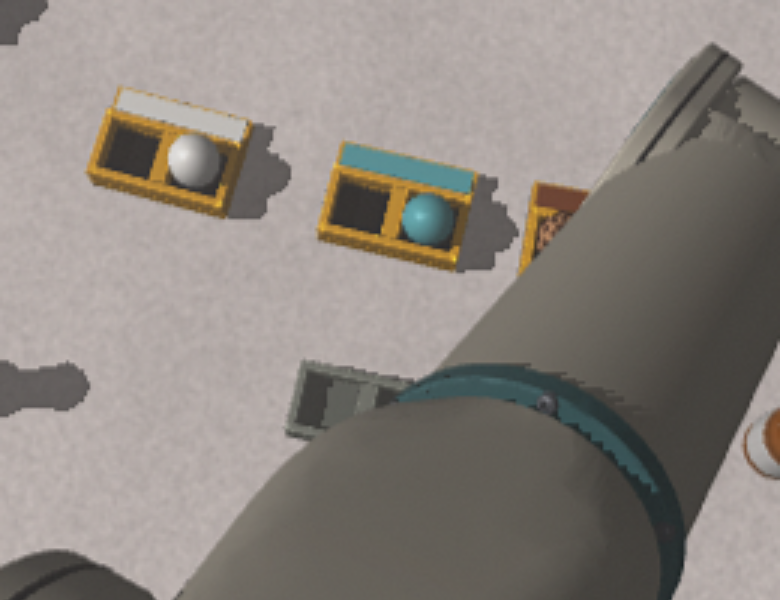

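All four eggs are seated: brown (105,298) and speckled (188,316), blue-green (347,350), and white (641,433) in the scene crop. The carton is empty, and the lamp, jar and purple egg have not moved.

```bash
python3 -c "
from cell import *
print(hand_in())"
```

```text
the job is handed in; nothing more can be done
None
```

All four eggs are sorted, each fully down in its own pocket of the right tray, and the job was handed in at about 27 s. The blue-green egg leans a few degrees, and the lamp, jar and purple egg were left alone.

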